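# Show where the stepped pulley is put away

## Robot

A 6-joint arm with a two-finger parallel gripper is mounted at the origin on the work surface. World frame = base frame: x ahead of the robot, y to its left, z up, the work surface at z = 0. Lengths are in m, angles in degrees, forces in N, time in s.
With the tool pointing down it reaches from about 0.4 to 0.825 m from the base axis. Payload 7 kg.
Tool frame: the origin (TCP) lies between the finger pads, 19 mm behind the fingertips; this is the grasp point; z points along the fingers, y is the line along which they close (so a half turn about z gives the same grasp; the last joint's range is limited). The gripper opens to 88 mm and grips with 3 to 60 N. Pads are 19 mm wide; open, the fingers measure 130 mm over their backs; the gripper's body (78 mm by 193 mm) begins 47 mm behind the grasp point.
Start: joints at [-47.55, 20.546, 0.682, 0, -70.136, -16.507], TCP at [0.295, -0.607, 0.245] pointing down, gripper open.
Joint ranges: [-176.03, 176.03], [-82.01, 121.73], [-58.28, 71.71], [-173.87, 95.51], [-174.79, -0.11], [-173.66, 173.66]. Speed limits (degrees/s): [136.94, 136.94, 172.46, 180, 180, 180].

## Interface

Orientations are given as a 3x3 rotation matrix whose columns are the frame's x, y, z axes.
In Python, from rig import robot gives the robot as it stands. Calls block until the motion is done:
- robot.goto(position, orientation): joint-space move of the TCP to a pose.
- robot.servo_line(position, ori=None, speed=0.15): straight line of the TCP; ori=None keeps the orientation; speed is the mean speed in m/s.
- robot.movej(angles): joint-space move.
- robot.move_gripper(opening): opening from 0.0 (shut) to 1.0 (fully open); the grip force is fixed at half the most; returns when the fingers have stopped.
- robot.dwell(seconds).
- robot.ik(position, orientation): joint angles nearest the present ones, or None.
- robot.grab_frame(name): name is "side" or "top" or "wrist"; returns (picture, depth): 480x640x3 uint8, red, green, blue; 480x640 float32, m along the optical axis (not along the pixel's ray), 0 where there is no reading.
- robot.camera_info(name): a dict with "vfov" (degrees; the focal length in pixels is half the picture's height over the tangent of half this angle, whatever the lens; pixels are square), "cx", "cy" (the principal point, pixels), "view" (4x4, takes a point from world to camera coordinates); the wrist camera has in their place "T_tool_cam" (4x4, takes a point from camera to tool coordinates, whose origin is the TCP and whose axes are the flange's). Camera axes: x right, y down, z forward; pixel columns grow to the right and rows downward; lengths in m; the calibration is good to about 2 mm. A picture is of the moment at which its call begins: read the wrist's pose just before it. camera_info takes no time and is no camera call.
A pose or a line that the arm cannot do raises robot.Unreachable and nothing moves.
- robot.job_done(): hands the job in; it is judged then, once.
Readings, each from a call of its own:
- robot.read_t(): time.
- robot.read_qpos(): joint angles.
- robot.read_qvel(): joint speeds.
- robot.read_effort(): joint torques, N m.
- robot.read_position(): TCP position.
- robot.read_tcp_rot(): TCP orientation.
- robot.read_force(): force on the tool from outside, world axes, zero at the start.
- robot.read_ft_torque(): the same for the moment, N m.
- robot.read_grip_width(): opening from 0.0 (shut) to 1.0 (fully open).
- robot.read_finger_force(): force on a finger pad.
Only numpy, scipy, OpenCV 4.12 (cv2) and the standard library are available. Lean on these libraries where they do the work, as an engineer would, in place of code of your own. Each camera call takes 0.05 s, during which the arm holds its last target. There are 200 camera calls.

## Task

Show the apprentice where the stepped pulley is put away: point straight down at the stepped pulley on the mat, fingertips a few centimetres above its middle, for two seconds, then in the same way at the empty bin, just above the middle of its opening, for two seconds. Then press the push button on the call box fully down to signal that you have shown it, and let it come up again. Touch nothing but the button, and do not dip down over the other parts or the other bins as if pointing at them.

Things in the scene. Friction and masses are not known exactly. Their poses are not given: they have to be found in the camera images.
- pulley: The stepped pulley: solid plain steel, three round tiers one on another like a cake, 72, 52 and 32 mm across and 12 mm high each, 36 mm high in all. Loose, one of three steel parts in a row on the mat (any place in the row). Origin: centre of its underside, z up.
- pulley_top (a point): Centre of the pulley's top face, 36 mm above its underside, 40 mm above the table; z up.
- spacer: Plain steel ring on the mat, 72 mm outside, 42 mm hole, 20 mm high. Not the one to show. Origin: centre of its underside.
- flange: Flat steel disc with six small dark holes, on the mat, 74 mm across, 10 mm high. Not the one to show. Origin: centre of its underside.
- mat: Black rubber mat fixed to the table, 120 (x) by 400 (y) by 4 mm high, under the three parts, which lie about 130 mm apart along its y. Origin: centre of its underside.
- bin_empty: The empty one of three alike blue plastic bins in a row (any place in the row): 125 deep (x) by 100 wide (y) by 70 mm high, open top, lower front lip towards the robot (34 mm), walls 3 mm. Fixed, on a 10 mm base. Origin: centre of its underside, 10 mm above the table.
- bin_empty_mouth (a point): Centre of the empty bin's open top, at the height of its rim, 70 mm above its underside and 80 mm above the table; z up.
- bin_bolts_mouth (a point): Centre of the open top, at rim height, of the like bin that holds steel bolts. Not the one to show.
- bin_bushes_mouth (a point): Centre of the open top, at rim height, of the like bin that holds brass bushes. Not the one to show.
- bin_bolts: The bin with steel bolts, same size and make as the empty one. Origin: centre of its underside.
- bin_bushes: The bin with brass bushes, same size and make as the empty one. Origin: centre of its underside.
- bin_rail: Blue base under the three bins, 150 (x) by 360 (y) mm, 10 mm thick, with a 70 mm high back edge on the far side; the bins stand 112 mm apart along its y. Fixed. Origin: centre of its underside.
- call_box: Grey call box to the robot's right, 100 (x) by 90 (y) by 45 mm high, fixed, with one round push button in a black housing on its top. Origin: centre of its underside.
- call_button_top (a point): Centre of the top face of the push button (grey, 36 mm across); it moves with the button. Pressed straight down.
- call_button (a joint): Travel of the push button in m: 0 is up, 0.006 is fully down. It springs back by itself; fully down takes about 5 N.
- socket: Loose; leave it alone. Steel wrench socket standing on the mat between the parts, 24 mm across, 30 mm high. Origin: centre of its underside.
- bolt: Loose; leave it alone. Dark bolt standing on its head on the mat between the parts, head 28 mm across, 41 mm high. Origin: centre of its underside.
- screwdriver: Loose; leave it alone. Screwdriver with a yellow handle, about 200 mm long, lying on the left side of the bench.
- wrench: Loose; leave it alone. Steel wrench, under 200 mm long, lying on the left side of the bench.
- jar: Loose; leave it alone. Glass jar, 64 mm across, 85 mm high. Origin: centre of its underside.
- oil: Loose; leave it alone. Black oil bottle, 76 mm across, 200 mm high, far left. Origin: centre of its underside.
- spray: Loose; leave it alone. Small spray can, 60 mm across, 120 mm high, far right. Origin: centre of its underside.

How it is judged (in metres and radians):
On the way, in this order (a step that is already met when the one before it is completed fails the run):
1. the tool point dwells just above the middle of the stepped pulley, pointing down (horizontal distance between the grasp point and pulley_top below 0.025 m and z of the grasp point in the frame of pulley_top between 0.005 and 0.085 m and angle between the grasp point's own z axis and vertical above 2.3 rad), for 1.7 s.
2. the tool point dwells just above the middle of the empty bin's opening, pointing down (horizontal distance between the grasp point and bin_empty_mouth below 0.03 m and z of the grasp point in the frame of bin_empty_mouth between -0.005 and 0.085 m and angle between the grasp point's own z axis and vertical above 2.3 rad), for 1.7 s.
3. the call button is pressed down (value of joint call_button above 0.0045 m), for 0.05 s.
At the end, for the whole second after the job is handed in: After the two 1.7 s dwells (tool point within 25 mm of the pulley's or 30 mm of the bin's middle, at most 85 mm above top or rim, pointing down within 47 degrees) and a 4.5 mm press, the button is up again (under 1.5 mm), all loose things within 8 mm of their start, the three parts at rest (value of joint call_button below 0.0015 m and distance of each of pulley, spacer, flange, socket, bolt, screwdriver, wrench, jar, oil, spray from where it was at the start of the episode below 0.008 m and linear speed of each of pulley, spacer, flange below 0.02 m/s); the robot touches nothing.
It fails at once if the robot touches one of the parts on the mat (contact force between any of the arm, the fingers and pulley above 0.3 N or contact force between any of the arm, the fingers and spacer above 0.3 N or contact force between any of the arm, the fingers and flange above 0.3 N).
It fails at once if the robot touches a bin or the bin base (contact force between any of the arm, the fingers and bin_empty above 0.3 N or contact force between any of the arm, the fingers and bin_bolts above 0.3 N or contact force between any of the arm, the fingers and bin_bushes above 0.3 N or contact force between any of the arm, the fingers and bin_rail above 0.3 N).
It fails at once if another thing on the bench is touched (contact force between any of the arm, the fingers and socket above 0.3 N or contact force between any of the arm, the fingers and bolt above 0.3 N or contact force between any of the arm, the fingers and screwdriver above 0.3 N or contact force between any of the arm, the fingers and wrench above 0.3 N or contact force between any of the arm, the fingers and jar above 0.3 N or contact force between any of the arm, the fingers and oil above 0.3 N or contact force between any of the arm, the fingers and spray above 0.3 N).
It fails at once if a part or another loose thing is shifted by more than 10 mm (distance of any of pulley, spacer, flange, socket, bolt, screwdriver, wrench, jar, oil, spray from where it was at the start of the episode above 0.01 m).
It fails at once if the tool point dips over a wrong part (within 25 mm of its middle, under 60 mm above its underside) or a wrong bin (within 30 mm, under 50 mm above its rim) ((horizontal distance between the grasp point and spacer below 0.025 m and z of the grasp point in the frame of spacer below 0.06 m) or (horizontal distance between the grasp point and flange below 0.025 m and z of the grasp point in the frame of flange below 0.06 m) or (horizontal distance between the grasp point and bin_bolts_mouth below 0.03 m and z of the grasp point in the frame of bin_bolts_mouth below 0.05 m) or (horizontal distance between the grasp point and bin_bushes_mouth below 0.03 m and z of the grasp point in the frame of bin_bushes_mouth below 0.05 m)).
It also fails if it takes over 54 s, if anything falls off the work surface, if the arm or the gripper's body presses on something with over 40 N, if the wrist force passes 120 N, or if a joint passes its speed limit or range.

## Working session

There is one attempt and no reset: what is moved stays moved. The work goes in short steps, each a Python script; the robot and the scene stay as the last script left them, time stands still between calls to the robot, and variables do not carry over. Pictures are saved under pics/ and viewed, at most 10 in all, crops included, and the job is handed in when it is done.

```bash
mkdir -p pics; cat > h.py <<'E'
import numpy as np, cv2
from rig import robot
def snap(n,f):
    p,d=robot.grab_frame(n); cv2.imwrite(f'pics/{f}.png',p[:,:,::-1]); np.save(f'pics/{f}.npy',d); return p,d
def world(n,u,v,d):
    c=robot.camera_info(n); f=240/np.tan(np.radians(c['vfov'])/2)
    z=np.median(d[v-2:v+3,u-2:u+3]); pc=np.array([(u-c['cx'])*z/f,(v-c['cy'])*z/f,z,1])
    return (np.linalg.inv(np.array(c['view']))@pc)[:3]
E
python3 - <<'E'
from h import *
for n in('top','side'): snap(n,n+'1'); print(n,robot.camera_info(n))
print(robot.camera_info('wrist'),robot.read_t(),robot.read_tcp_rot())
E
```

```text
top {'vfov': 48.06726154772305, 'cx': 317.5438906883448, 'cy': 238.08217423718273, 'view': array([[-0.01569069, -0.99987108, -0.00340918,  0.0394953 ],
       [-0.99623357,  0.01592422, -0.08523547,  0.52052818],
       [ 0.08527877,  0.00205894, -0.996355  ,  1.11053372],
       [ 0.        ,  0.        ,  0.        ,  1.        ]])}
side {'vfov': 49.524398628665196, 'cx': 315.4487067796542, 'cy': 234.80850211883012, 'view': array([[ 0.93259094, -0.36055325,  0.01659808, -0.47966236],
       [-0.17612031, -0.49472159, -0.85101832,  0.15371778],
       [ 0.31504886,  0.79072871, -0.52487363,  1.19522247],
       [ 0.        ,  0.        ,  0.        ,  1.        ]])}
{'vfov': 65.3101889220401, 'cx': 316.83058684799533, 'cy': 241.08530758234886, 'T_tool_cam': array([[-1.72015366e-04, -9.54324688e-01, -2.98771418e-01,
         8.08742692e-02],
       [ 9.99999661e-01, -4.04905986e-04,  7.17593649e-04,
        -1.73728064e-04],
       [-8.05791671e-04, -2.98771193e-01,  9.54324434e-01,
        -1.39515862e-01],
       [ 0.00000000e+00,  0.00000000e+00,  0.00000000e+00,
         1.00000000e+00]])} 0.1 [[-8.99282173e-01 -4.37368148e-01 -8.22207860e-04]
 [-4.37368883e-01  8.99281290e-01  1.27345459e-03]
 [ 1.82427672e-04  1.50480314e-03 -9.99998851e-01]]
```

View pics/top1.png

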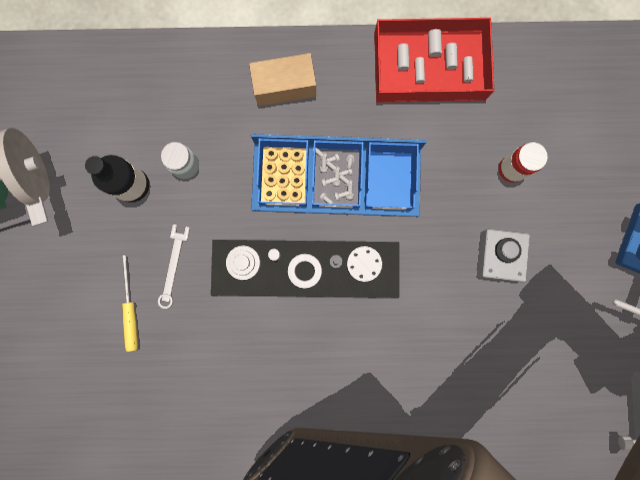

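View pics/side1.png

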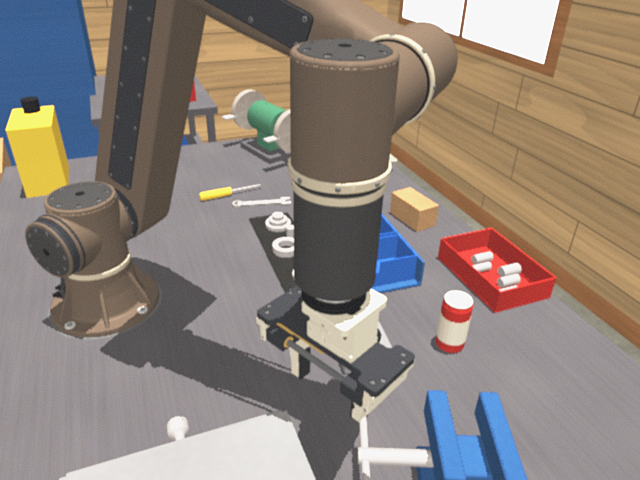

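The top view shows the pulley leftmost on the mat at (242,263), the spacer at (305,271) and the flange at (365,264). The empty bin is rightmost, around (391,180), and the button is at (508,250). The side view shows the pulley at (278,220).

```bash
python3 - <<'E'
from h import *
d=np.load('pics/top1.npy'); s=np.load('pics/side1.npy')
for n,u,v in [('pulley',242,262),('bin floor',392,180),('bolts',337,178),('button',508,250),('box',490,270),('spacer',292,271),('flange',365,264),('jar',176,157),('rim L',366,178),('rim R',419,180),('wall back',392,143),('lip',391,214)]:
    print(n,world('top',u,v,d).round(3))
print('side pulley',world('side',278,216,s).round(3))
p=cv2.imread('pics/top1.png')
a=cv2.resize(p[125:305,205:435],None,fx=3.4,fy=3.3,interpolation=cv2.INTER_CUBIC)[:,:782]
cv2.imwrite('pics/c1.png',cv2.resize(p[130:290,210:430],(792,576),interpolation=cv2.INTER_CUBIC))
E
```

```text
pulley [0.472 0.188 0.041]
bin floor [ 0.644 -0.13   0.014]
bolts [ 0.645 -0.011  0.04 ]
button [ 0.487 -0.352  0.069]
box [ 0.448 -0.321  0.047]
spacer [0.453 0.086 0.025]
flange [ 0.465 -0.068  0.015]
jar [0.684 0.314 0.086]
rim L [ 0.644 -0.072  0.039]
rim R [ 0.644 -0.189  0.01 ]
wall back [ 0.709 -0.124  0.072]
lip [ 0.571 -0.126  0.01 ]
side pulley [0.471 0.182 0.04 ]
```

View pics/c1.png

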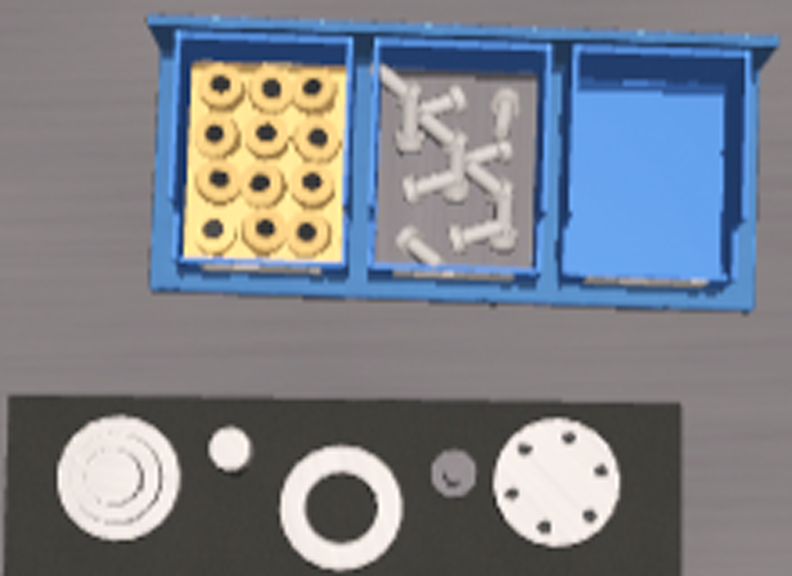

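The crop confirms that the pulley has three tiers and the rightmost bin is empty. Its rim back corners are near full-picture (369,142.5) and (418.5,144), with the front lip at about (366–413, 208). Next I'll shut the gripper, move above the pulley and look from close by.

```bash
cat >> h.py <<'E'
def plane(u,v,z,n='top',T=None):
    c=robot.camera_info(n); f=240/np.tan(np.radians(c['vfov'])/2)
    T=np.linalg.inv(np.array(c['view'])) if T is None else T
    r=T[:3,:3]@np.array([(u-c['cx'])/f,(v-c['cy'])/f,1]); return T[:3,3]+r*(z-T[2,3])/r[2]
def wristT():
    T=np.eye(4); T[:3,:3]=robot.read_tcp_rot(); T[:3,3]=robot.read_position()
    return T@np.array(robot.camera_info('wrist')['T_tool_cam'])
D=np.diag([-1.,1,-1])
E
python3 - <<'E'
from h import *
print('pulley',plane(241.1,262.5,.04))
for a in [(369.2,142.5,.08),(418.5,143.9,.08),(366.1,206.5,.044),(413,209,.044)]: print(plane(*a).round(3))
robot.move_gripper(0.0)
robot.goto([0.47,0.185,0.26],D); print(robot.read_t(),robot.read_position())
np.save('T1.npy',wristT()); snap('wrist','w1')
robot.goto([0.60,-0.12,0.30],D); print(robot.read_t(),robot.read_position())
np.save('T2.npy',wristT()); snap('wrist','w2')
E
```

```text
pulley [0.47149923 0.18982762 0.04      ]
[ 0.709 -0.077  0.08 ]
[ 0.704 -0.176  0.08 ]
[ 0.583 -0.071  0.044]
[ 0.577 -0.168  0.044]
4.375 [0.47022044 0.18459708 0.25997293]
5.6917 [ 0.59986338 -0.1192087   0.29985118]
```

View pics/w1.png

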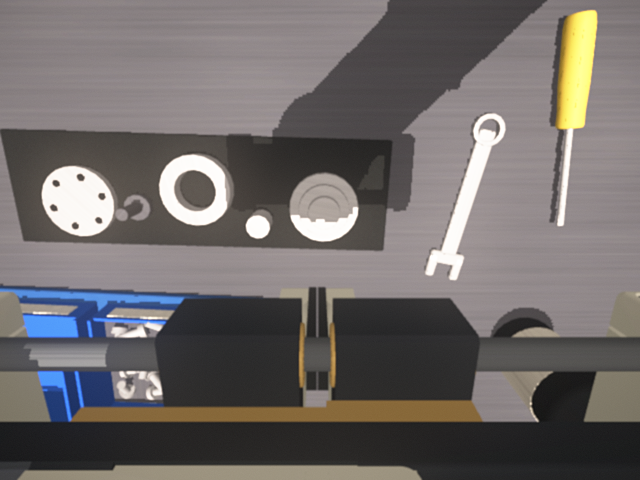

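View pics/w2.png

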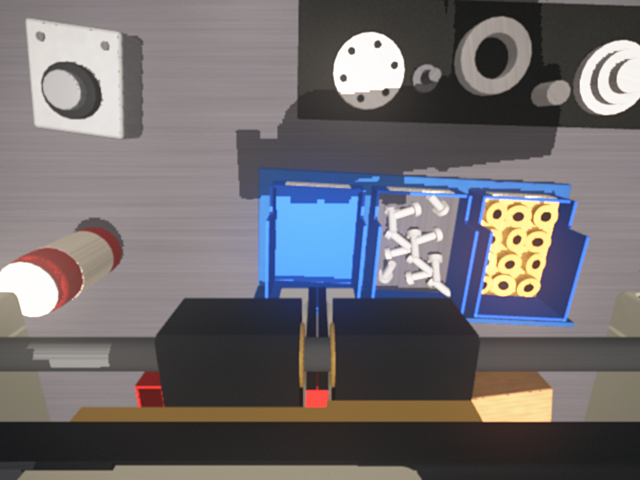

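In w1 the pulley's top tier is centred at about (324,208). In w2 the button top is at about (65,88), and the empty bin's front lip runs (273,185)–(363,189).

```bash
python3 - <<'E'
from h import *
T1,T2=np.load('T1.npy'),np.load('T2.npy'); d1,d2=np.load('pics/w1.npy'),np.load('pics/w2.npy')
print('pulley',plane(324,208,.04,'wrist',T1))
print('lip',plane(273,185,.044,'wrist',T2),plane(363,189,.044,'wrist',T2))
print('button',plane(65,88,.069,'wrist',T2))
def wz(u,v,d,T):
    c=robot.camera_info('wrist'); f=240/np.tan(np.radians(c['vfov'])/2); z=np.median(d[v-2:v+3,u-2:u+3])
    return (T@[(u-c['cx'])*z/f,(v-c['cy'])*z/f,z,1])[:3].round(3)
print(wz(324,206,d1,T1),wz(65,88,d2,T2),wz(318,240,d2,T2))
E
```

```text
pulley [0.46786559 0.19183082 0.04      ]
lip [ 0.58052037 -0.16519448  0.044     ] [ 0.58475145 -0.06993374  0.044     ]
button [ 0.48751725 -0.35017858  0.069     ]
[0.466 0.192 0.041] [ 0.487 -0.351  0.067] [ 0.651 -0.117  0.014]
```

Both views agree: pulley (0.469, 0.191), bin mouth (0.644, −0.122), button (0.487, −0.351, 0.068).

```bash
python3 - <<'E'
from h import *
def say(s): print(s,round(robot.read_t(),2),robot.read_position().round(4),np.round(robot.read_force(),2))
robot.goto([0.469,0.191,0.26],D)
robot.servo_line([0.469,0.191,0.095]); robot.dwell(2.3); say('pulley')
robot.servo_line([0.469,0.191,0.26])
robot.goto([0.644,-0.122,0.26],D)
robot.servo_line([0.644,-0.122,0.125]); robot.dwell(2.3); say('bin')
robot.servo_line([0.644,-0.122,0.26])
robot.goto([0.487,-0.351,0.2],D); say('above button')
robot.servo_line([0.487,-0.351,0.095],speed=0.1); robot.dwell(0.3); say('near')
f0=robot.read_force()[2]; zc=None
for z in np.arange(0.093,0.070,-0.001):
    robot.servo_line([0.487,-0.351,z],speed=0.02); robot.dwell(0.05)
    f=robot.read_force()[2]-f0; print(round(z,3),robot.read_position()[2].round(4),round(f,2))
    if f>9: break
robot.dwell(0.3); say('pressed')
E
```

```text
pulley 10.57 [0.469 0.191 0.095] [ 0.33 -0.75 -0.25]
bin 16.52 [ 0.644 -0.122  0.125] [ 0.57 -0.84  0.55]
above button 18.67 [ 0.4879 -0.3506  0.2003] [-0.31 -0.34  0.61]
near 20.17 [ 0.4871 -0.3511  0.0954] [ 0.43  0.1  -1.16]
0.093 0.0929 0.74
0.092 0.092 1.18
0.091 0.091 2.05
0.09 0.09 1.33
0.089 0.089 1.36
0.088 0.088 1.49
0.087 0.0869 0.28
0.086 0.0862 2.32
0.085 0.0851 2.87
0.084 0.0841 3.51
0.083 0.0831 4.31
0.082 0.0821 4.4
0.081 0.0811 4.86
0.08 0.0801 6.45
0.079 0.08 13.51
pressed 24.97 [ 0.4872 -0.3511  0.08  ] [-1.2   1.65 11.69]
```

The force jumped from 6 to 13 N at about 6 mm of travel, so the button has bottomed out. Now I'll release it and check.

```bash
python3 - <<'E'
from h import *
robot.servo_line([0.487,-0.351,0.2],speed=0.08)
robot.goto([0.33,-0.52,0.25],D); robot.dwell(0.3)
p,d=snap('top','top2'); d0=np.load('pics/top1.npy')
print(robot.read_t(),robot.read_force().round(2),world('top',508,250,d0),world('top',508,250,d))
E
```

```text
27.9167 [-0.    0.47 -0.48] [ 0.48691889 -0.35157901  0.06885246] [ 0.48694028 -0.3517094   0.06848168]
```

View pics/top2.png

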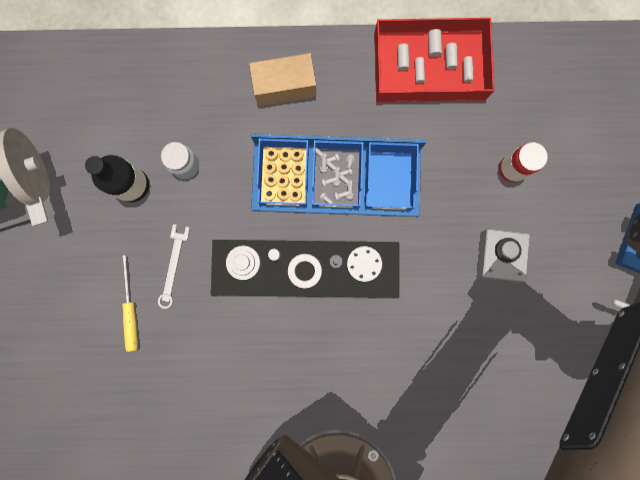

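In the second top view nothing has moved: the pulley is still at (242,263), and the button at (508,250) is back up at 68.5 mm. The arm is clear.

```bash
python3 -c "
from rig import robot
print(robot.job_done())"
```

```text
the job is handed in; nothing more can be done
None
```

The job is handed in: I pointed at the stepped pulley and then the empty bin for 2.3 s each, pressed the call button fully down and let it come back up, and the top view afterwards showed nothing else moved; no verdict was returned.

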